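Start the holding screw in the well of a shoe last

TASK

Take the screw with the straight bar handle from the wooden rack and lower it (do not drop it) upright down the well in the top of the shoe last, its bar in line with the last, heel to toe. Then turn it about a quarter turn clockwise, seen from above, so that it starts in the thread, and leave it fully home with the bar across the last. Leave the other two screws in the rack.

Things in the scene. Friction and masses are not known exactly. Their poses are not given: they have to be found in the camera images.
- bar_screw: Steel screw 110 mm tall, hung upright by its flange in the rack. Origin: tip of its foot; z up, x along the bar. Heights from the foot: tapered tip 0-8, two lugs 8-15 (6 wide, 28 over both ends, along x like the bar), shank 11 thick, barrel 24 thick from 29, flange 58 wide at 70-76, dark wood bar at 80-110: 56 long (x), 16 thick (y), pinched across y. Half a turn looks the same. About 0.18 kg.
- last: Grey-beige shoe last fixed on the bench, 265 mm long, 96 wide. Origin on the bench under the well's axis; x to the toe, z up. Round top at 140 with brass-lined well: funnel 52 wide narrowing to a 34 bore 14 down; floor at 72. Two-start thread at 80-105: lugs enter only along x (+-20 deg), foot then at 76; clockwise it sinks to 72 (home) by 70 deg, stops near 100; not the other way.
- round_screw: Bystander in the rack: like the bar screw but with a round wood knob, 40 mm across. Origin on its axis, 70 mm below the flange's underside. The rack is a fixed board on two end boards, 270 x 85 mm, top 85 mm above the bench, with three through holes of 36 mm in a row, 95 mm apart, one screw hanging in each: lift a screw 75 mm to clear it. Which hole holds which varies.
- cross_screw: Bystander in the rack: like the bar screw but with a four-armed cross handle, 46 mm across. Origin on its axis, 70 mm below the flange's underside.
There are look-alikes about, which are no part of the job. What is shaped like the bar_screw but green or purple is not meant.

How it is judged:
By the outcome, as a careful person would: the job done as asked, in the order asked, and still so for the second after the job is handed in, with the robot touching nothing.
It also fails if it takes over 48 s, if anything falls off the work surface, if the arm or the gripper's body presses on something with over 40 N, if the wrist force passes 120 N, or if a joint passes its speed limit or range.

ROBOT

A 6-joint arm with a two-finger parallel gripper is mounted at the origin on the work surface. World frame = base frame: x ahead of the robot, y to its left, z up, the work surface at z = 0. Lengths are in mm, angles in degrees, forces in N, time in s.
With the tool pointing down it reaches from about 300 to 850 mm from the base axis. Payload 4.2 kg.
Tool frame: the origin (TCP) lies between the finger pads; the fingertips stand 19 mm ahead of it and the grasp point (between the pads) is the TCP (env.tips_ahead is the distance from the TCP to the fingertips, in mm); z points along the fingers, y is the direction in which the jaws open and shut (so a half turn about z gives the same grasp; the last joint's range is limited). The gripper opens to 91 mm and grips with 3 to 60 N. Pads are 32 mm wide; open, the fingers measure 118 mm over their backs; the gripper's body (76 mm by 178 mm) begins 60 mm behind the grasp point.
Start: joints at [74.083, 18.312, 89.639, -0, 72.044, -1.146], TCP at [146.6, 556.012, 232.976] pointing down, gripper open.
Joint ranges: [-177.97, 177.97], [-48.28, 115.42], [12.27, 149.76], [-77.06, 257.06], [2.81, 150.46], [-146.56, 146.56]. Speed limits (degrees/s): [147.25, 147.25, 180, 180, 180, 180].

INTERFACE

Orientations are given as [roll, pitch, yaw] about the fixed x, y, z axes, in that order (R = Rz(yaw) Ry(pitch) Rx(roll)).
In Python, from workcell import telemetry, viewer, job_done, env gives the robot as it stands. The module is installed in compiled form; this text tells all that it offers.
- The arm moves only by the shell command python3 -m jog 'ROWS' [FORCE]. ROWS is JSON, a list of rows, each a list of 3 entries, a list of its own where there are three numbers: the shift along the tool's x, y, z in cm, then the turn about the tool's z in degrees, then the opening, from 0 (shut) to 1 (fully open). A call has 1 to 10 rows; each row shifts and turns the pose as measured when the row begins, along the tool's axes as they then stand; what a row does not reach is not made up. A row lasts 1/8 s, in which the tool goes at most 62.5 mm and 10.7 degrees, less where a joint would pass 70% of its speed; a pose out of reach is approached as far as the arm can. A call is refused whole if a number of a shift passes 6.25 or a number of a turn 10.7, either way. A call with a gripper value outside its range is refused whole. The fingers move at their own pace and stop on an object; FORCE is the grip in N (left out, the last holds). Time passes only in rows, so rows that do not move let the fingers close. It gives the time, the measured TCP pose, the force and the opening at its end, in the units of the state.
- telemetry.state(): the state, without advancing time (a new reading comes with each control period).
- viewer.grab_frame(name): name is "scene" or "top" or "wrist"; returns a dict with "color" (384x512x3 uint8, red, green, blue), "K" (3x3 intrinsics, pixels), "rvec" (rotation vector, rad) and "tvec" (3), from world to camera coordinates, as OpenCV has them. Camera axes: x right, y down, z forward; pixel columns grow to the right and rows downward; lengths in mm; the calibration is good to about 2 mm. A picture is of the moment at which its call begins. There is no depth.
- job_done(): hands the job in, once; it reports no verdict.
The state is a dict: "time_s": time; "qpos": joint angles; "qvel": joint speeds; "effort": joint torques, N m; "ee_pos": TCP position; "ee_rot": TCP orientation; "force": force on the tool from outside, world axes, zero at the start; "torque": the same for the moment, N m; "gripper_width": finger opening in mm.
Only numpy, scipy, OpenCV 4.12 (cv2) and the standard library are available. Lean on these libraries where they do the work, as an engineer would, in place of code of your own. Each camera call takes 0.05 s, during which the arm holds its last target. There are 200 camera calls.

## Working session

There is one attempt and no reset: what is moved stays moved. The work goes in short steps, Python scripts to look and compute and a shell command to move; the robot and the scene stay as the last step left them, time stands still between calls to the robot, and variables do not carry over. Pictures are saved under pics/ and viewed, about 8 in all and at most 12, crops included, and the job is handed in when it is done.

```bash
mkdir -p pics; cat > h.py <<'E'
import numpy as np, cv2
from workcell import telemetry, viewer, env
def cam(f):
    R=cv2.Rodrigues(np.array(f["rvec"],float))[0]; t=np.array(f["tvec"],float).ravel(); return np.array(f["K"]),R,t
def ray(f,u,v,z):
    K,R,t=cam(f); d=R.T@np.linalg.inv(K)@np.array([u,v,1.]); c=-R.T@t
    return c+d*(z-c[2])/d[2]
def proj(f,p):
    K,R,t=cam(f); q=K@(R@np.array(p,float)+t); return q[:2]/q[2]
def grab(n,save=None):
    f=viewer.grab_frame(n)
    if save: cv2.imwrite(f"pics/{save}.png",f["color"][:,:,::-1])
    return f
E
python3 - <<'E'
from h import *
import pickle
fs={n:grab(n) for n in("top","scene")}
pickle.dump(fs,open("f0.pkl","wb"))
for n in fs: cv2.imwrite(f"pics/{n}0.png",cv2.resize(fs[n]["color"][:,:,::-1],(800,600)))
for n in fs:
    K,R,t=cam(fs[n]); print(n,-R.T@t,K[0,0])
print(telemetry.state())
E
```

```text
top [269.4163957   66.04503323 784.22895738] 362.0526142220273
scene [863.69229086 660.14649396 737.71971128] 424.5124847998299
{'time_s': 0.1, 'qpos': array([ 7.40844620e+01,  1.83480559e+01,  8.96987202e+01, -6.42697252e-04,
        7.20422396e+01, -1.14827085e+00]), 'qvel': array([-0.05624592, -0.13382989, -0.18478316, -0.0300373 ,  0.04493781,
       -0.05916353]), 'effort': array([ 6.48847545e-04, -4.13336599e+01, -2.32509559e+01,  7.28798239e-02,
        4.20560210e-02, -4.42799683e-05]), 'ee_pos': array([146.47755939, 555.60951143, 232.20825054]), 'ee_rot': array([-1.79910990e+02, -1.17289572e-03,  1.65232931e+02]), 'force': array([0.52636869, 0.36870845, 0.27684938]), 'torque': array([ 0.04270208,  0.01662574, -0.02995492]), 'gripper_width': 91.2839466281986}
```

View pics/top0.png

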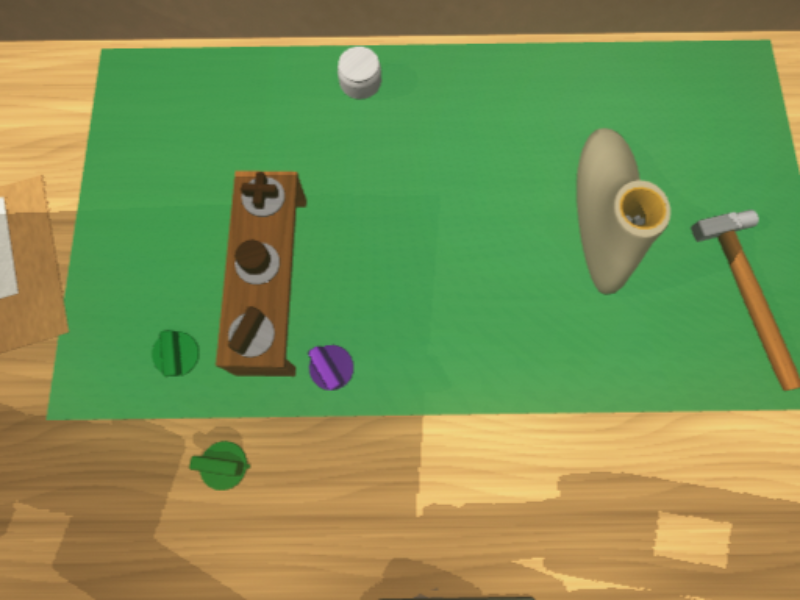

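View pics/scene0.png

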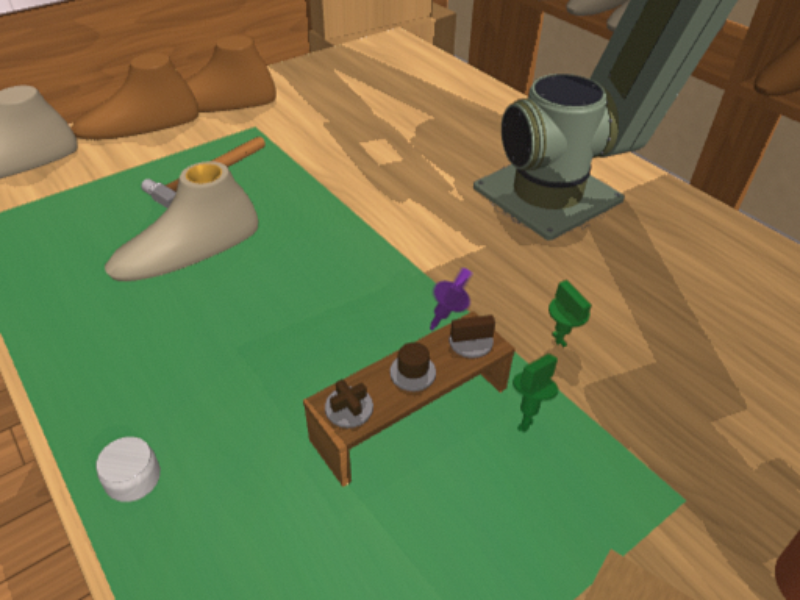

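The top view shows the bar screw in the rack's near hole at (250,330) and the purple decoy close by at (331,367). The last's rim is at (642,209), with its sole running from (603,128) to (607,293). The scene view puts the toe at the far end, towards +x.

```bash
python3 - <<'E'
from h import *
import pickle
fs=pickle.load(open("f0.pkl","rb"))
f=fs["top"]; s=512/800
hsv=cv2.cvtColor(f["color"],cv2.COLOR_RGB2HSV)
def big(m,box):
    x0,y0,x1,y1=[int(a*s) for a in box]; q=np.zeros_like(m); q[y0:y1,x0:x1]=m[y0:y1,x0:x1]
    c=max(cv2.findContours(q,0,cv2.CHAIN_APPROX_NONE)[0],key=cv2.contourArea); return c
for n,(u,v) in dict(bar=(250,328),fl=(268,338),wood=(272,285),last=(600,220),rim=(643,184),brass=(630,200),green=(500,200)).items(): print(n,hsv[int(v*s),int(u*s)])
H,S,V=[hsv[:,:,i].astype(int) for i in range(3)]
# bar
m=((V<100)&(S>60)&((H<25)|(H>170))).astype(np.uint8)*255
c=big(m,(220,295,280,362)); r=cv2.minAreaRect(c); print("bar",r,cv2.contourArea(c))
for z in(95,125):
    b=[ray(f,*p,z)[:2].round(1) for p in cv2.boxPoints(r)]; print(z,ray(f,*r[0],z).round(1),b)
m=((S<45)&(V>90)).astype(np.uint8)*255
c=big(m,(220,295,282,362)); pts=np.array([ray(f,*p[0],91)[:2] for p in c],np.float32); print("flange",cv2.minEnclosingCircle(pts),cv2.boundingRect(c))
# brass
m=((H>10)&(H<28)&(S>140)).astype(np.uint8)*255
c=big(m,(600,165,680,250)); pts=np.array([ray(f,*p[0],140)[:2] for p in c],np.float32); print("brass",cv2.fitEllipse(pts),cv2.minEnclosingCircle(pts))
m=((H<35)&(S<130)).astype(np.uint8)*255
c=big(m,(560,110,680,310))
for z in(0,20): 
    pts=np.array([ray(f,*p[0],z)[:2] for p in c]); print(z,"xmax",pts[pts[:,0].argmax()],"xmin",pts[pts[:,0].argmin()],"ymin/max",pts[:,1].min(),pts[:,1].max())
cv2.imwrite("pics/crop1.png",cv2.resize(np.hstack([f["color"][90:250,120:240,::-1],f["color"][70:230,340:460,::-1]]),(780,520),interpolation=cv2.INTER_CUBIC))
E
```

```text
bar [ 17 147  64]
fl [ 19  14 148]
wood [ 15 169 115]
last [ 24  72 131]
rim [ 22  68 198]
brass [ 21 163 102]
green [ 63 133 163]
bar ((156.90769958496094, 210.66156005859375), (12.403472900390625, 31.00868034362793), 29.744882583618164) 247.5
95 [430.2 256.2  95. ] [array([409.9, 280.4]), array([463.7, 253.6]), array([450.9, 231.7]), array([397.6, 258.8])]
125 [423.2 248.  125. ] [array([403.8, 271. ]), array([455.3, 245.4]), array([443. , 224.5]), array([392. , 250.4])]
flange ((422.50738525390625, 244.79103088378906), 26.88167381286621) (156, 203, 19, 25)
brass ((568.0575561523438, -239.0048828125), (54.75098419189453, 55.07804870605469), 65.23377990722656) ((568.3423461914062, -238.8807830810547), 28.493629455566406)
0 xmax [ 766.23896112 -251.03584663] xmin [ 502.51515602 -245.93579665] ymin/max -345.3137284071528 -208.28097842749915
20 xmax [ 753.5686163  -242.94941022] xmin [ 496.57049513 -237.97942557] ymin/max -334.82294614867715 -201.28490899976478
```

View pics/crop1.png

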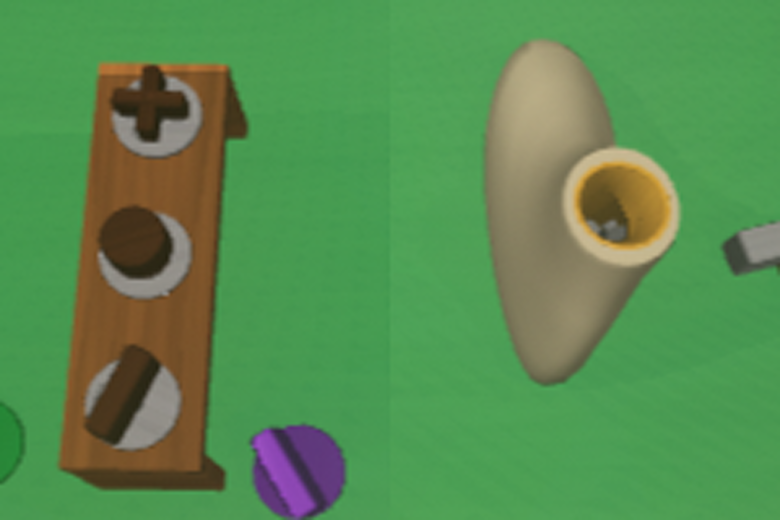

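The well's axis is near (568,-239), with the toe towards +x (yaw about -1.5°). The bar screw is near (424,250) with its bar at a yaw of about -26°. The crop also shows something grey down the well, possibly the thread, so I'll check that from close by. Next I move above the screw.

```bash
python3 -m jog '[[[-4.96,-3.21,0],0,0.55],[[-4.96,-3.21,0],0,0.55],[[-4.96,-3.21,0],0,0.55],[[-4.96,-3.21,0],0,0.55],[[-4.96,-3.21,0],0,0.55],[[-4.96,-3.21,0],0,0.55],[[-4.96,-3.21,0],0,0.55],[[0,0,0],5.8,0.55],[[0,0,0],5.8,0.55],[[0,0,0],0,0.55]]' 40
```

```text
time_s: 1.35
ee_pos: [433.3, 239.4, 228.5]
ee_rot: [-179.6, -0.0, 153.3]
force: [-0.6, -0.4, -0.6]
gripper_width: 50.0
```

```bash
python3 - <<'E'
from h import *
import pickle
f=grab("wrist"); pickle.dump(f,open("w1.pkl","wb"))
cv2.imwrite("pics/w1.png",cv2.resize(f["color"][:,:,::-1],(800,600)))
s=telemetry.state(); print(s["ee_pos"],s["ee_rot"],s["gripper_width"],s["force"])
K,R,t=cam(f); print(-R.T@t, R[2]); print(proj(f,[424,249,125])*1.5625)
E
```

```text
[433.16585993 239.51223076 228.48509934] [-1.79641263e+02 -4.38157377e-02  1.53392416e+02] 50.1927933418751 [-1.43097164  0.11025513 -0.2444525 ]
[362.11193229 276.86722729 380.77009774] [ 0.24796953 -0.13218849 -0.95970689]
[405.58996588 289.28657466]
```

View pics/w1.png

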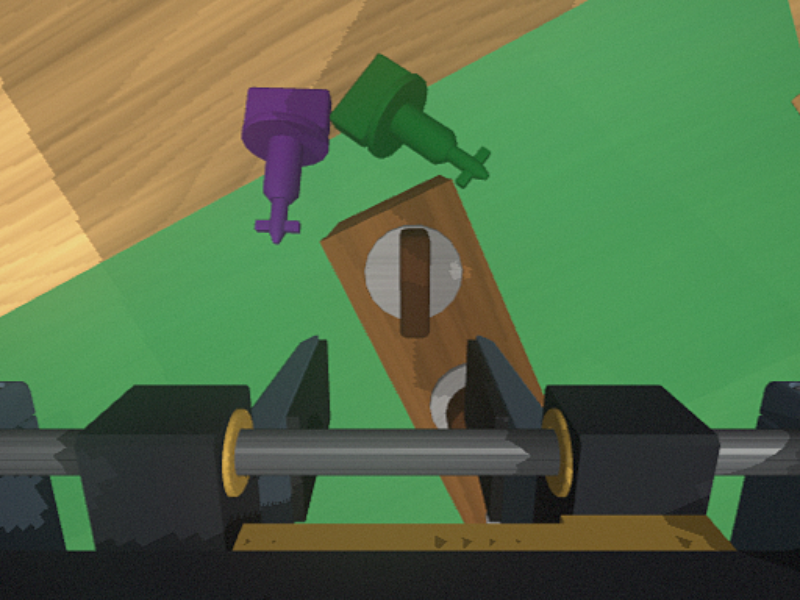

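The wrist view shows the bar screw's flange centred near (414,273), with its bar upright in the image and so parallel to the tool's x. The purple decoy, near (285,150), appears to float or stand high, so I'm triangulating it.

```bash
python3 - <<'E'
from h import *
import pickle
f=pickle.load(open("w1.pkl","rb")); g=pickle.load(open("f0.pkl","rb"))
s=1/1.5625
hsv=cv2.cvtColor(f["color"],cv2.COLOR_RGB2HSV); H,S,V=[hsv[:,:,i].astype(int) for i in range(3)]
box=np.zeros(H.shape,bool); box[int(215*s):int(345*s),int(355*s):int(470*s)]=1
dark=box&(V<85)&(S>60)&(H<25)
c=max(cv2.findContours(dark.astype(np.uint8),0,cv2.CHAIN_APPROX_NONE)[0],key=cv2.contourArea)
r=cv2.minAreaRect(c); print(r); 
for z in(125,):
  print("bar",ray(f,*r[0],z),[ray(f,*p,z)[:2].round(1) for p in cv2.boxPoints(r)])
fl=box&(S<60)&(V>80)
c=max(cv2.findContours((fl|dark).astype(np.uint8),0,cv2.CHAIN_APPROX_NONE)[0],key=cv2.contourArea)
pts=np.array([ray(f,*p[0],91)[:2] for p in cv2.convexHull(c)],np.float32); print("flange",cv2.minEnclosingCircle(pts))
def tri(a,b,pa,pb):
    P=[]
    for q in(a,b):
        K,R,t=cam(q); P.append(K@np.c_[R,t])
    X=cv2.triangulatePoints(P[0],P[1],np.array(pa,float)*s,np.array(pb,float)*s); return (X[:3]/X[3]).ravel().round(1)
print("purple flange top/scene",tri(g["top"],g["scene"],(331,367),(452,295)),"bar",tri(g["top"],g["scene"],(326,367),(462,280)))
print("green1",tri(g["top"],g["scene"],(176,353),(535,385)),"green2",tri(g["top"],g["scene"],(220,465),(570,310)))
K,R,t=cam(f); print(ray(f,285,110,0))
print("purple w",tri(g["top"],f,(331,367),(285,130)),"greenw",tri(g["top"],f,(176,353),(395,105)))
E
```

```text
((264.9999694824219, 180.99996948242188), (69.99998474121094, 17.999996185302734), 90.0)
bar [422.83839951 254.50905163 125.        ] [array([394. , 260.7]), array([400.4, 273.4]), array([453.5, 248. ]), array([446.8, 234.4])]
flange ((430.36505126953125, 250.47689819335938), 34.51388931274414)
purple flange top/scene [380.7 155.1  72.4] bar [373.5 160.6 102.6]
green1 [403.5 348.2  76.9] green2 [266.5 282.5  76.4]
[387.66418612 300.66907584   0.        ]
purple w [358.4 185.1 105.3] greenw [360.7 274.  273.2]
```

The screw is at about (424,253) with its bar at -26.5°, from two views agreeing within 2 mm. The decoys stand on the bench, well clear of the fingers at half opening. Going down.

```bash
python3 -m jog '[[[1.4,0.8,1],0,0.55],[[0,0,3],0,0.55],[[0,0,3],0,0.55],[[0,0,2],0,0.55],[[0,0,0],0,0.55],[[0,0,0],0,0.55]]' 40
```

```text
time_s: 2.15
ee_pos: [419.0, 258.0, 134.1]
ee_rot: [-179.6, -0.2, 154.0]
force: [-0.5, 0.9, 0.5]
gripper_width: 49.9
```

```bash
python3 -m jog '[[[-0.6,-0.2,0],0,0.55],[[0,0,0],0,0.55],[[0,0,0],0,0.55]]' 40; python3 - <<'E'
from h import *
f=grab("wrist"); 
cv2.imwrite("pics/w2.png",cv2.resize(f["color"][:,:,::-1],(800,600)))
s=telemetry.state(); print(s["ee_pos"],s["ee_rot"]); p=s["ee_pos"]
import math
y=math.radians(s["ee_rot"][2]); d=np.array([424.2,252.7])-p[:2]; print(d@[math.cos(y),math.sin(y)],d@[math.sin(y),-math.cos(y)])
E
```

```text
time_s: 2.52
ee_pos: [424.7, 254.1, 136.0]
ee_rot: [-179.8, -0.1, 154.0]
force: [-0.9, -0.4, -0.5]
gripper_width: 50.0
[424.7803573  254.15067822 136.00185467] [-1.79848593e+02 -6.54294594e-02  1.54015804e+02]
-0.11388395855246945 -1.5583043159519994
```

View pics/w2.png

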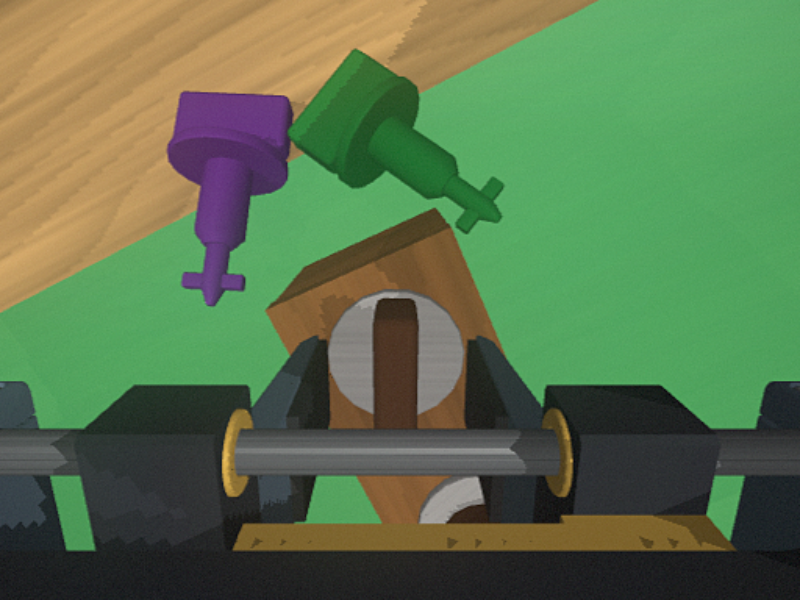

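The wrist view shows the bar at column 395, midway between the jaws (328 and 468) and parallel to them. Lower about 20 mm, then grip.

```bash
python3 -m jog '[[[0,-0.1,1],0,0.55],[[0,0,0.8],0,0.55],[[0,0,0],0,0.55],[[0,0,0],0,0.55]]' 40
```

```text
time_s: 3.08
ee_pos: [424.0, 252.9, 116.4]
ee_rot: [-179.8, -0.1, 154.0]
force: [0.0, -0.6, 0.3]
gripper_width: 50.2
```

```bash
python3 -m jog '[[[0,0,0.1],0,0],[[0,0,0],0,0],[[0,0,0],0,0],[[0,0,0],0,0],[[0,0,0],0,0],[[0,0,0],0,0]]' 45
```

```text
time_s: 3.82
ee_pos: [424.3, 253.1, 115.7]
ee_rot: [-179.9, -0.1, 154.0]
force: [-0.5, -0.4, -0.9]
gripper_width: 15.7
```

The grip is on a 16 mm bar, so lift straight up.

```bash
python3 -m jog '[[[0,0,-1],0,0],[[0,0,-2],0,0],[[0,0,-3],0,0],[[0,0,-3],0,0],[[0,0,-3],0,0],[[0,0,-3],0,0],[[0,0,-2],0,0],[[0,0,0],0,0],[[0,0,0],0,0]]' 45
```

```text
time_s: 4.95
ee_pos: [422.7, 252.2, 292.7]
ee_rot: [-179.7, -0.2, 154.0]
force: [-0.2, 0.2, -2.6]
gripper_width: 15.8
```

```bash
python3 -m jog '[[[0,0,0],-8,0],[[0,0,0],-8,0],[[0,0,0],-7,0],[[0,0,0],0,0],[[-0.8,-2.5,0],0,0],[[-1.6,-5,0],0,0],[[-1.6,-5,0],0,0],[[-1.6,-5,0],0,0],[[-1.6,-5,0],0,0],[[-1.6,-5,0],0,0]]' 45
python3 -m jog '[[[-1.6,-5,0],0,0],[[-1.6,-5,0],0,0],[[-1.6,-5,0],0,0],[[-0.8,-2.5,0],0,0],[[-0.5,-1.5,0],0,0],[[0,0,0],0,0],[[0,0,0],0,0]]' 45
```

```text
time_s: 6.2
ee_pos: [496.2, -32.7, 284.5]
ee_rot: [-179.4, -1.2, 177.3]
force: [0.9, -0.4, -1.8]
gripper_width: 15.8
time_s: 7.08
ee_pos: [547.1, -233.7, 279.3]
ee_rot: [-179.7, -1.6, 176.3]
force: [0.2, -0.5, -0.6]
gripper_width: 15.9
```

```bash
python3 - <<'E'
from h import *
import pickle
fs={n:grab(n) for n in("wrist","top","scene")}; pickle.dump(fs,open("f3.pkl","wb"))
w=cv2.resize(fs["wrist"]["color"],(400,300)); t=cv2.resize(fs["top"]["color"][60:240,300:512],(400,300)); sc=cv2.resize(fs["scene"]["color"][0:200,20:287],(800,600)); 
cv2.imwrite("pics/m3.png",np.vstack([np.hstack([w,t]),cv2.resize(sc,(400,300)).repeat(1,0) if 0 else np.hstack([cv2.resize(sc,(400,300)),cv2.resize(fs["scene"]["color"],(400,300))])])[:,:,::-1])
s=telemetry.state(); print(s["ee_pos"],s["ee_rot"],s["qpos"])
E
```

```text
[ 547.22450166 -233.68492901  279.72508592] [-179.63291374   -1.5791776   176.3685941 ] [ -23.75903706   19.48118052   81.18698921   -0.89989196   80.68944672
 -109.97657617]
```

View pics/m3.png

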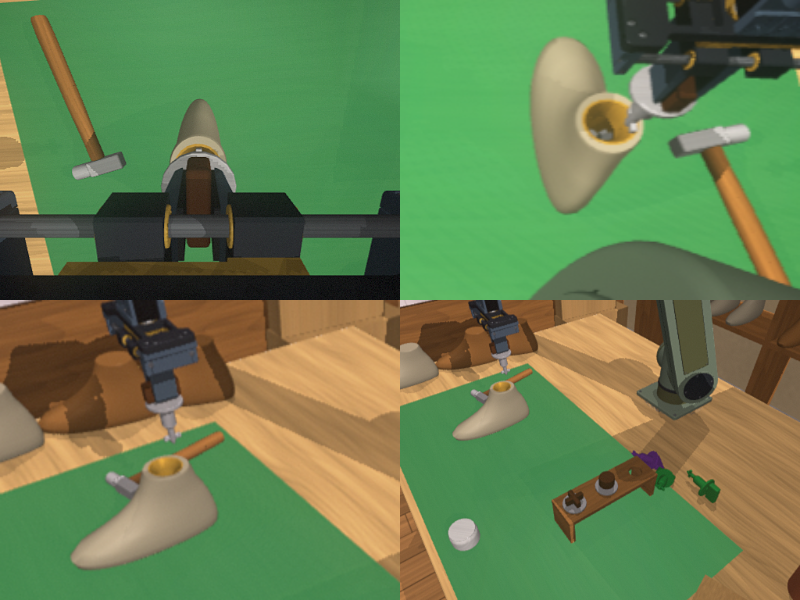

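The screw hangs upright in the grip with its foot just short of the well, at about (632,127) in the top crop. The grey bits in the well are on its far wall at thread depth. The decoys have toppled on the bench since the start, clear of everything. Next I compare the foot's position in both views with the kinematics.

```bash
python3 - <<'E'
from h import *
import pickle
from scipy.spatial.transform import Rotation as Ro
fs=pickle.load(open("f3.pkl","rb")); s=telemetry.state()
R=Ro.from_euler("xyz",s["ee_rot"],degrees=True).as_matrix(); foot=s["ee_pos"]+R[:,2]*100.7; fl=s["ee_pos"]+R[:,2]*27.7
print("tool z",R[:,2],"foot",foot)
g=pickle.load(open("f0.pkl","rb"))["scene"]; hsv=cv2.cvtColor(g["color"],cv2.COLOR_RGB2HSV); H,S,V=[hsv[:,:,i].astype(int) for i in range(3)]
m=((H>10)&(H<28)&(S>140)); q=np.zeros(H.shape,np.uint8); q[100:122,117:145]=m[100:122,117:145]
c=max(cv2.findContours(q,0,cv2.CHAIN_APPROX_NONE)[0],key=cv2.contourArea); pts=np.array([ray(g,*p[0],140)[:2] for p in c],np.float32); print("well by scene",cv2.fitEllipse(pts),cv2.minEnclosingCircle(pts))
ims=[]
for n in("top","scene"):
    f=fs[n]; u=proj(f,foot); print(n,"foot",u,"flange",proj(f,fl))
    x,y=int(u[0])-25,int(u[1])-30; im=cv2.resize(f["color"][y:y+60,x:x+50],(400,480),interpolation=cv2.INTER_CUBIC)
    cv2.drawMarker(im,tuple(int(a) for a in ((u-[x,y])+.5)*8),(255,0,0),0,14); v=proj(f,fl); cv2.drawMarker(im,tuple(int(a) for a in ((v-[x,y])+.5)*8),(255,0,255),0,14)
    w=proj(f,[568,-239,140]); cv2.drawMarker(im,tuple(int(a) for a in ((w-[x,y])+.5)*8),(0,0,255),0,14); ims.append(im)
cv2.imwrite("pics/m4.png",np.hstack(ims)[:,:,::-1])
E
```

```text
tool z [-0.02790825 -0.00464851 -0.99959968] foot [ 544.41414045 -234.15303423  179.06539812]
well by scene ((565.8980102539062, -242.80165100097656), (50.94752502441406, 54.59798049926758), 53.46533966064453) ((565.6571655273438, -242.8702850341797), 27.817630767822266)
top foot [418.85131692 135.37409372] flange [438.08515016 115.10469978]
scene foot [136.61805876  95.62614888] flange [130.22132546  68.59348686]
```

View pics/m4.png

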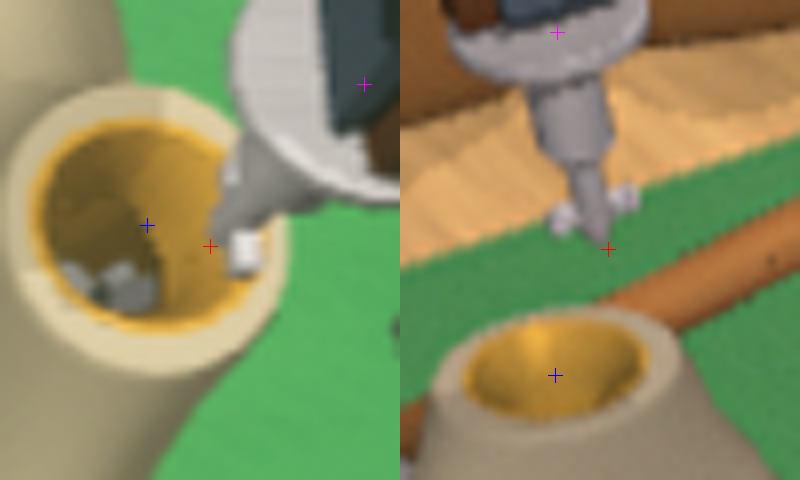

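The kinematics match the foot in both views to within about 2 mm. The well measures (568,-239) and (566,-243) in the two views, so I take (567,-241) and move the foot over it.

```bash
cat > st.py <<'E'
from h import *
from scipy.spatial.transform import Rotation as Ro
s=telemetry.state(); R=Ro.from_euler("xyz",s["ee_rot"],degrees=True).as_matrix(); p=s["ee_pos"]; foot=p+R[:,2]*100.7+[1,0,0]
print("foot",foot.round(1),"rot",s["ee_rot"].round(2),"need tool",(R.T@(np.array([567,-241,foot[2]])-foot)).round(1),"F",s["force"].round(1),"M",s["torque"].round(2),"w",s["gripper_width"].round(1))
E
python3 -m jog '[[[-1,-0.25,0],-1,0],[[-0.8,-0.2,0],-1,0],[[0,0,0],0,0],[[0,0,0],0,0],[[0,0,0],0,0]]' 45; python3 st.py
```

```text
time_s: 7.85
ee_pos: [566.6, -238.2, 279.7]
ee_rot: [-179.7, -1.5, 178.6]
force: [0.5, 0.7, -1.5]
gripper_width: 15.7Traceback (most recent call last):
  File "st.py", line 4, in <module>
    print("foot",foot.round(1),"rot",s["ee_rot"].round(2),"need tool",(R.T@(np.array([567,-241,foot[2]])-foot)).round(1),"F",s["force"].round(1),"M",s["torque"].round(2),"w",s["gripper_width"].round(1))
                                                                                                                                                                              ^^^^^^^^^^^^^^^^^^^^^^^^
AttributeError: 'float' object has no attribute 'round'
```

```bash
sed -i 's/s\["gripper_width"\].round(1)/s["gripper_width"]/' st.py; python3 -m jog '[[[-0.2,-0.2,0],0,0],[[-0.05,0,1],0,0],[[-0.05,0,1],0,0],[[0,0,0],0,0],[[0,0,0],0,0]]' 45; python3 st.py
python3 - <<'E'
from h import *
import pickle
ims=[]
for n in("top","scene"):
    f=grab(n); u=proj(f,[567,-241,140]); x,y=int(u[0])-25,int(u[1])-38
    ims.append(cv2.resize(f["color"][y:y+60,x:x+50],(400,480),interpolation=cv2.INTER_CUBIC)); print(u,x,y)
cv2.imwrite("pics/m5.png",np.hstack(ims)[:,:,::-1])
E
```

```text
time_s: 8.48
ee_pos: [568.5, -240.5, 257.6]
ee_rot: [-179.7, -1.6, 178.6]
force: [-1.2, -0.3, -2.0]
gripper_width: 16.0
foot [ 566.6 -240.9  156.9] rot [-179.72   -1.63  178.59] need tool [-0.4 -0.1 -0. ] F [-1.2 -0.3 -2. ] M [ 0.02 -0.03 -0.03] w 16.045359343107076
[412.05211751 133.15464106] 387 95
[129.93968865 110.9238387 ] 104 72
```

View pics/m5.png

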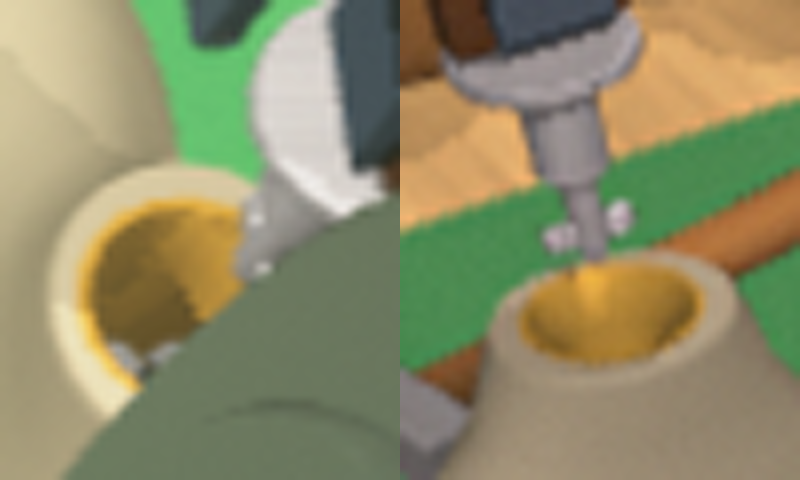

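```bash
python3 - <<'E'
from h import *
import pickle
g=pickle.load(open("f3.pkl","rb"))
for n,w,ft in(("top",(409.6,132),(416.6,128.5)),("scene",(130,109.6),(127.6,104.3))):
    print(n,"well",ray(g[n],*w,140)[:2],"foot@157,159",ray(g[n],*ft,157)[:2],ray(g[n],*ft,159)[:2])
E
```

```text
top well [ 569.49287749 -236.56283127] foot@157,159 [ 568.58687672 -242.70352321] [ 567.63293326 -241.71903883]
scene well [ 564.3268273  -246.37877681] foot@157,159 [ 567.51912673 -245.78601257] [ 568.53914778 -242.66597897]
```

The cameras agree at a rim height of about 143 mm, which suggests a small vertical bias. Relative to the well, the foot is about 3 mm too far in -y. I correct that and descend slowly, watching the force.

```bash
python3 -m jog '[[[0.05,0.25,0],0,0],[[-0.03,0,0.8],0,0],[[-0.03,0,0.8],0,0],[[-0.03,0,0.8],0,0],[[-0.03,0,0.4],0,0],[[0,0,0],0,0]]' 45; python3 st.py
```

```text
time_s: 9.32
ee_pos: [568.4, -237.8, 227.6]
ee_rot: [-179.7, -1.6, 178.6]
force: [0.3, -0.2, -1.9]
gripper_width: 16.1
foot [ 566.5 -238.2  126.9] rot [-179.72   -1.63  178.6 ] need tool [-0.6 -2.8 -0. ] F [ 0.3 -0.2 -1.9] M [ 0.07  0.02 -0.  ] w 16.067344235631143
```

Foot at the bore mouth with no contact. Continuing.

```bash
python3 -m jog '[[[-0.03,0,0.6],0,0],[[-0.02,0,0.6],0,0],[[-0.02,0,0.6],0,0],[[0,0,0],0,0]]' 45; python3 st.py;  python3 -m jog '[[[-0.02,0,0.5],0,0],[[-0.02,0,0.5],0,0],[[0,0,0],0,0]]' 45; python3 st.py
```

```text
time_s: 9.82
ee_pos: [568.7, -238.0, 208.4]
ee_rot: [-179.7, -1.6, 178.6]
force: [-0.5, 0.4, -1.1]
gripper_width: 16.0
foot [ 566.8 -238.4  107.8] rot [-179.72   -1.61  178.59] need tool [-0.2 -2.6  0. ] F [-0.5  0.4 -1.1] M [ 0.   -0.03  0.01] w 15.9699308662769
time_s: 10.2
ee_pos: [568.9, -238.1, 197.9]
ee_rot: [-179.7, -1.6, 178.6]
force: [-0.6, -0.4, -2.2]
gripper_width: 15.9
foot [ 567.1 -238.5   97.2] rot [-179.71   -1.59  178.59] need tool [ 0.1 -2.5  0. ] F [-0.6 -0.4 -2.2] M [-0.01  0.01  0.03] w 15.933667207431606
```

```bash
python3 -m jog '[[[-0.02,0,0.4],0,0],[[-0.02,0,0.4],0,0],[[0,0,0],0,0]]' 45; python3 st.py;  python3 -m jog '[[[-0.02,0,0.4],0,0],[[-0.02,0,0.4],0,0],[[0,0,0],0,0]]' 45; python3 st.py
```

```text
time_s: 10.58
ee_pos: [569.2, -238.2, 189.5]
ee_rot: [-179.7, -1.6, 178.6]
force: [-0.4, 0.1, -2.6]
gripper_width: 16.1
foot [ 567.4 -238.6   88.8] rot [-179.7    -1.58  178.59] need tool [ 0.4 -2.4  0. ] F [-0.4  0.1 -2.6] M [ 0.06 -0.03 -0.01] w 16.095439487868983
time_s: 10.95
ee_pos: [569.4, -238.2, 180.9]
ee_rot: [-179.7, -1.6, 178.6]
force: [0.2, -0.2, -2.5]
gripper_width: 16.0
foot [ 567.6 -238.7   80.3] rot [-179.7    -1.57  178.59] need tool [ 0.6 -2.3  0. ] F [ 0.2 -0.2 -2.5] M [ 0.02 -0.03  0.01] w 15.992826716650892
```

```bash
python3 -m jog '[[[0,0,0.2],0,0],[[0,0,0.2],0,0],[[0,0,0],0,0]]' 45; python3 st.py;  python3 -m jog '[[[0,0,0.1],0,0],[[0,0,0.1],0,0],[[0,0,0],0,0]]' 45; python3 st.py
```

```text
time_s: 11.32
ee_pos: [569.5, -238.4, 177.1]
ee_rot: [-179.7, -1.5, 178.6]
force: [0.4, -0.6, -0.8]
gripper_width: 15.9
foot [ 567.8 -238.9   76.4] rot [-179.68   -1.53  178.59] need tool [ 0.7 -2.2  0. ] F [ 0.4 -0.6 -0.8] M [ 0.08  0.01 -0.01] w 15.927828934372785
time_s: 11.7
ee_pos: [569.4, -238.3, 177.0]
ee_rot: [-179.7, -1.5, 178.6]
force: [-0.8, -0.7, -0.6]
gripper_width: 15.7
foot [ 567.8 -238.9   76.3] rot [-179.66   -1.46  178.59] need tool [ 0.8 -2.2  0. ] F [-0.8 -0.7 -0.6] M [ 0.17  0.15 -0.02] w 15.71046818732754
```

It stopped by itself at foot height 76, as specified for the lugs resting at the thread entry. Turning clockwise now (positive about the tool's z, so yaw falls).

```bash
python3 -m jog '[[[0,0,0.1],6,0],[[0,0,0.1],6,0],[[0,0,0.1],6,0],[[0,0,0],0,0]]' 45; python3 st.py
```

```text
time_s: 12.2
ee_pos: [570.5, -236.4, 176.9]
ee_rot: [-179.5, -1.1, 160.0]
force: [-1.1, -0.2, -0.4]
gripper_width: 15.7
foot [ 569.4 -236.6   76.2] rot [-179.47   -1.09  160.02] need tool [ 0.7 -5.   0.1] F [-1.1 -0.2 -0.4] M [-0.06  0.2  -0.05] w 15.735401062164689
```

```bash
python3 -m jog '[[[0,0,0.2],7,0],[[0,0,0.2],7,0],[[0,0,0.2],7,0],[[0,0,0],0,0]]' 45; python3 st.py
```

```text
time_s: 12.7
ee_pos: [571.3, -234.3, 176.8]
ee_rot: [-179.4, -0.7, 138.6]
force: [-0.7, -0.6, -1.2]
gripper_width: 15.5
foot [ 570.7 -234.3   76.1] rot [-179.42   -0.69  138.65] need tool [-1.6 -7.5  0.1] F [-0.7 -0.6 -1.2] M [-0.13  0.25  0.01] w 15.494714814027216
```

It hasn't sunk as expected, and it has drifted a few mm in +y. I'll look.

```bash
python3 - <<'E'
from h import *
f=grab("wrist"); g=grab("scene"); t=grab("top")
u=proj(g,[567,-240,150]); x,y=int(u[0])-40,int(u[1])-35
a=cv2.resize(f["color"],(480,360)); b=cv2.resize(g["color"][y:y+75,x:x+66],(316,360),interpolation=cv2.INTER_CUBIC)
cv2.imwrite("pics/m6.png",np.hstack([a,b])[:,:,::-1])
E
```

```text
(no output)
```

View pics/m6.png

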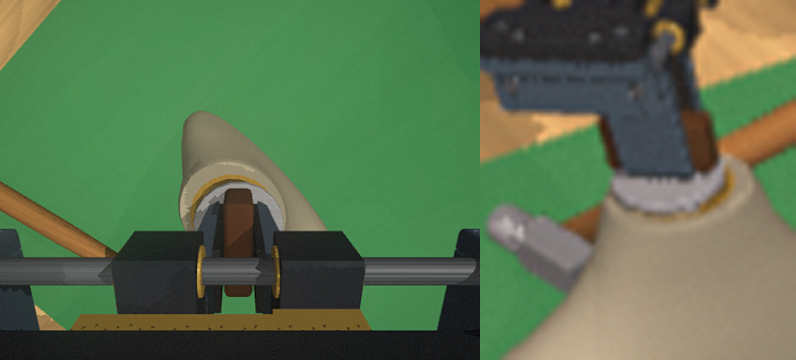

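The flange is off-centre towards tool +y, as brass shows on the opposite side. That matches the drift, so I shift back by tool -y and press lightly.

```bash
python3 -m jog '[[[0,-0.25,0],0,0],[[0,-0.2,0.2],0,0],[[0,0,0.3],0,0],[[0,0,0.3],0,0]]' 45; python3 st.py
```

```text
time_s: 13.35
ee_pos: [570.0, -236.5, 175.4]
ee_rot: [-179.8, -0.5, 138.7]
force: [-4.9, 3.8, 18.3]
gripper_width: 15.8
foot [ 570.1 -236.2   74.7] rot [-179.8    -0.47  138.72] need tool [-0.8 -5.7  0. ] F [-4.9  3.8 18.3] M [0.78 1.26 0.  ] w 15.758201469822275
```

It's sinking (74.7 at 40°). Continue turning with light pressure.

```bash
python3 -m jog '[[[0,-0.1,0.15],7,0],[[0,-0.1,0.2],7,0],[[0,-0.1,0.2],7,0],[[0,0,0.1],0,0]]' 45; python3 st.py
```

```text
time_s: 13.85
ee_pos: [570.6, -235.9, 174.7]
ee_rot: [179.7, -0.3, 117.0]
force: [-3.2, 0.7, 6.5]
gripper_width: 15.9
foot [ 571.9 -235.2   74. ] rot [179.67  -0.31 117.03] need tool [-3.  -7.  -0.1] F [-3.2  0.7  6.5] M [0.25 0.75 0.  ] w 15.854463783232658
```

```bash
python3 -m jog '[[[-0.1,-0.15,0.15],7,0],[[-0.1,-0.15,0.2],7,0],[[-0.05,-0.1,0.2],7,0],[[0,0,0.2],7,0],[[0,0,0.2],0,0]]' 45; python3 st.py
```

```text
time_s: 14.48
ee_pos: [569.4, -237.5, 172.5]
ee_rot: [179.4, -0.6, 88.2]
force: [-3.5, 3.1, 14.9]
gripper_width: 15.5
foot [ 571.4 -236.4   71.8] rot [179.42  -0.62  88.2 ] need tool [-4.7 -4.3 -0.1] F [-3.5  3.1 14.9] M [0.58 0.96 0.06] w 15.465184650993722
```

Foot at 71.8 after 90°, so it is home. Check with a slightly firmer press, then release and rise.

```bash
python3 -m jog '[[[0,0,0.25],0,0],[[0,0,0.25],0,0]]' 45; python3 st.py; python3 -m jog '[[[0,0,-0.05],0,0],[[0,0,0],0,0.2],[[0,0,0],0,0.4],[[0,0,0],0,0.5],[[0,0,0],0,0.5],[[0,0,0],0,0.5]]' 20; python3 st.py
```

```text
time_s: 14.72
ee_pos: [569.2, -237.4, 172.5]
ee_rot: [179.3, -0.6, 88.2]
force: [-3.3, 3.6, 15.1]
gripper_width: 16.1
foot [ 571.5 -236.4   71.8] rot [179.29  -0.59  88.24] need tool [-4.7 -4.3 -0.1] F [-3.3  3.6 15.1] M [0.59 1.09 0.05] w 16.092037112408576
time_s: 15.48
ee_pos: [568.9, -238.6, 170.8]
ee_rot: [179.4, -0.5, 88.3]
force: [0.5, -0.0, -0.2]
gripper_width: 45.2
foot [ 571.  -237.8   70.1] rot [179.38  -0.51  88.29] need tool [-3.3 -3.9 -0.1] F [ 0.5 -0.  -0.2] M [-0.1   0.05  0.04] w 45.17285980985598
```

```bash
python3 -m jog '[[[0,0,-0.6],0,0.5],[[0,0,-1.5],0,0.5],[[0,0,-3],0,0.5],[[0,0,-4],0,0.5],[[0,0,-3],0,0.5],[[-3,0,0],0,0.5],[[-3,0,0],0,0.5],[[0,0,0],0,0.5]]' 20; python3 - <<'E'
from h import *
s=telemetry.state(); print(s["ee_pos"],s["force"])
f=grab("wrist"); g=grab("scene"); t=grab("top")
u=proj(g,[567,-240,140]); x,y=int(u[0])-40,int(u[1])-35; print(x,y)
b=cv2.resize(g["color"][y:y+75,x:x+100],(400,300),interpolation=cv2.INTER_CUBIC)
cv2.imwrite("pics/m7.png",np.vstack([np.hstack([cv2.resize(f["color"],(400,300)),b]),np.hstack([cv2.resize(g["color"],(400,300)),cv2.resize(t["color"],(400,300))])])[:,:,::-1])
E
```

```text
time_s: 16.48
ee_pos: [566.8, -300.9, 304.9]
ee_rot: [178.8, -0.2, 88.4]
force: [-0.3, 1.0, 0.3]
gripper_width: 45.8
[ 566.79193204 -300.94085344  304.87675541] [-0.28529628  1.01730594  0.25618517]
90 76
```

View pics/m7.png

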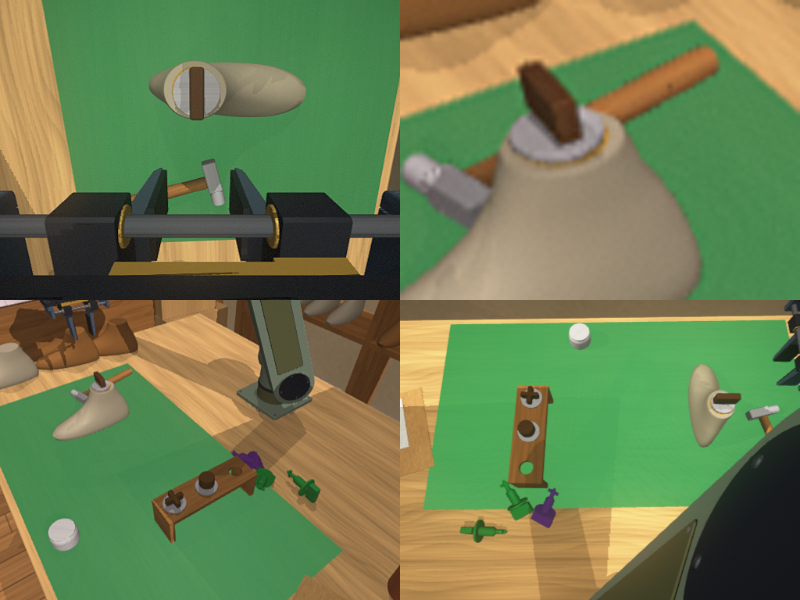

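The final view shows the bar across the last, with the flange seated low on the rim and upright. The other two screws are still in the rack and the robot is clear. Handing in.

```bash
python3 -c "
from workcell import job_done; print(job_done())"
```

```text
the job is handed in; nothing more can be done
None
```

The bar screw is home in the last with its bar across it, and I handed the job in at about 17 s of the 48 s allowed. No verdict was reported.

**What I did:** I took the screw by its bar from the rack's near hole. I lowered it, bar heel to toe, until it stopped by itself with the foot at 76 mm. Then I turned it about 90° clockwise with light downward pressure, released it and moved clear.

**Last checks:**
- **Depth:** The foot read 71.8 mm by the arm's position, against 72 mm for home. A last press of about 15 N moved it no further.
- **Bar and seating:** The final pictures show the bar across the last and the flange low on the rim, apparently upright and centred.
- **Other screws:** The round and cross screws are still in the rack. The gripper was clear of everything, with no contact force.

**Checks that disagreed:**
- **Turning:** For the first 40° the screw turned without sinking and drifted about 4 mm sideways. I shifted it back and pressed lightly, and it then sank as expected.
- **Well position:** The two fixed cameras differed by about 4 mm on the well's position.
- **Decoys:** The green and purple look-alikes had already toppled onto the bench when I first looked from the wrist camera, before I approached the rack. They stayed on the work surface.
- **Tool tilt:** The tool was tilted about 1.6° while lowering the screw. It came down to about 0.6° during the turn.

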